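# Unlock the tip box and hold its key turned

### The job

Take the square-headed key from the wooden key block, push it fully home in the keyhole of the grey steel tip box (its pins are sticky: press on and wiggle it a little), and turn it a quarter clockwise so that the lid pops up by itself. Finish with the key still gripped and held turned against the lock's spring: the bolt shoots out again as soon as the key is let go, and I still have to press the lid shut past it. Do not touch the lid, and leave the round-headed key and the other things where they stand.

Things in the scene. Friction and masses are not known exactly. Their poses are not given: they have to be found in the camera images.
- key_head (a point): centre of the square-headed key's black head, 26 wide (x) x 9 thick (y) x 34 tall mm; grasp it across y. Key stands upright (z up) in one of the block's two slots. Below the head: steel collar 16 mm across, its underside 25 mm below this point; then a 5 mm round shank with pointed end, 28 mm long. Its bit, 3 mm thick, juts out to the key's +x side only.
- key_collar (a point): on the same key's axis at the underside of its collar (42 mm above the worktop at the start), same axes as key_head. Shank and point reach 28 mm below here. The bit lies 10 to 22 mm below here and reaches 9 mm from the axis along +x, lower corner bevelled 3 mm. Fully home, the collar rests on the lock plate.
- keyhole (a point): lock axis at the top of the steel lock plate (34 mm square, 90 mm above the worktop) in the fixed front deck of the grey steel tip box; axes of the box: x to the lid and hinge, y to the left seen from its front, z up. 6.4 mm bore, 5 mm wide slot for the bit along +y to 11 mm from the axis, 2 mm bevel round both, so the key's x must point along this y to go in, and along this x once turned.
- lock (a joint): turn of the lock, rad: 0 rest, grows clockwise seen from above, stop at 1.3. Turns only with the key within 2 mm of home. Two sprung sticky pins resist pushing in, collar about 9 and 4 mm above the plate, up to 8 N each (rocking 0.07 rad helps). The slot's play eats about 0.3 rad, so a quarter turn of the key gives about 1.2. Return spring 0.03 to 0.1 Nm. Bolt is clear at about 0.95.
- lid (a joint): lid angle, rad: 0 shut, flush with the deck, up to 0.35 popped. Grey steel lid 74 (x) x 112 (y) mm with a note slot, hinged along the back of the box; its front edge is 32 mm behind the keyhole axis and rises some 25 mm when the bolt is drawn, in about a second, by its own spring.
- tip_box: grey steel tip box, 130 (x) x 120 (y) x 90 mm, too heavy to move; origin at the centre of its underside, x from the lock deck (front) to the hinge, y left, z up. Lock axis 43 mm in front of the origin.
- key_block: dark wooden block, 112 (x) x 52 (y) x 42 mm tall, fixed; origin at the centre of its underside. Two slots in its top, key axes on its middle line at x = -28 and 28 mm; a key stands in each with its collar on the block's top and its x along the block's x.
- round_head (a point): centre of the round black head (30 mm across, 9 mm thick) of the other key, flat-bladed, standing in the other slot; not needed, leave it.
- jar: bystander: spice jar, 42 mm across, 96 mm tall, origin under its centre
- cup: bystander: green espresso cup, 65 x 91 x 52 mm with its handle, to the left of the box, origin under its centre
- tamper: bystander: coffee tamper, 59 mm across, 94 mm tall, behind the box, origin under its centre

How it is judged:
On the way, in this order (a step that is already met when the one before it is completed fails the run):
1. the square-headed key is drawn out of the block, in the gripper (height (world z) of key_collar above 0.08 m and contact force between the fingers and box_key above 1 N), for 0.1 s.
2. the key is home in the keyhole, not yet turned (horizontal distance between key_collar and keyhole below 0.004 m and z of key_collar in the frame of keyhole below 0.0025 m and value of joint lock below 0.4 rad), for 0.05 s.
3. the key has turned the lock a quarter and the lid has popped up (value of joint lock above 0.95 rad and value of joint lid above 0.2 rad), for 0.1 s.
At the end, for the whole second after the job is handed in: The gripper still holds the square-headed key in the keyhole (within 4 mm of its axis, collar within 3.5 mm of the lock plate) with the lock turned more than 0.95 rad against its spring, and the lid stands popped up more than 0.2 rad (all of step 3 and horizontal distance between key_collar and keyhole below 0.004 m and z of key_collar in the frame of keyhole below 0.0035 m and contact force between the fingers and box_key above 1 N); the arm keeps its last pose, push and grip.
It fails at once if the lid is touched by the robot or the key (contact force between any of the fingers, the arm, box_key and lid above 1 N).
It fails at once if the round-headed key is pulled out or knocked (distance of round_head from where it was at the start of the episode above 0.02 m).
It fails at once if the jar, the cup or the tamper is knocked away (distance of any of jar, cup, tamper from where it was at the start of the episode above 0.03 m).
It also fails if it takes over 51 s, if anything falls off the work surface, if the arm or the gripper's body presses on something with over 40 N, if the wrist force passes 120 N, or if a joint passes its speed limit or range.

### The arm

A 6-joint arm with a two-finger parallel gripper is mounted at the origin on a cart in front of the work surface, level with it; the furniture and walls round the work are solid. World frame = base frame: x ahead of the robot, y to its left, z up, the work surface at z = 0. Lengths are in m, angles in rad, forces in N, time in s.
With the tool pointing down it reaches from about 0.35 to 0.775 m from the base axis. Payload 5.5 kg.
Tool frame: the origin (TCP) lies on the centre line of the jaws, within the pads' length; the fingertips stand 11 mm ahead of it and the grasp point (between the pads) lies 8 mm behind it (env.tip_extent is the distance from the TCP to the fingertips, in m); z points along the fingers, y is the line along which they close (so a half turn about z gives the same grasp; the last joint's range is limited). The gripper opens to 85 mm and grips with 20 to 120 N. Pads are 22 mm wide; open, the fingers measure 114 mm over their backs; the gripper's body (76 mm by 85 mm) begins 54 mm behind the grasp point. The pads swing forward as they close: fully open they stand 13 mm farther back than shut.
Start: joints at [-1.329, 0.313, 0.046, 1.304, 0, 1.431], TCP at [0.214, -0.534, 0.242] pointing down, gripper open.
Joint ranges: [-2.76, 2.76], [-0.86, 1.69], [-1.03, 1.26], [-2.2, 2.34], [-1.47, 1.5], [-3.14, 3.14]. Speed limits (rad/s): [2.57, 2.57, 3.14, 3.14, 3.14, 3.14].

### API

Orientations are given as a unit quaternion [w, x, y, z].
In Python, from workcell import env gives the robot as it stands.
- The arm moves only by the shell command python3 -m jog 'ROWS' [FORCE]. ROWS is JSON, a list of rows, each a list of 5 numbers: the gripper's target within -1 to 1 (shut at 1, half-way at 0, fully open at -1), then the shift along the tool's x, y, z in m, then the turn about the tool's z in degrees. In form: [[fingers, tx, ty, tz, turn], ...]. A call has 1 to 5 rows; each row shifts and turns the commanded pose from where the row before left it, along the tool's axes as they then stand; what a row does not reach is not made up. A row lasts 1/12 s, in which the tool goes at most 41.7 mm and 7.16 degrees, less where a joint would pass 70% of its speed; a pose out of reach is approached as far as the arm can. A call is refused whole if a number of a shift passes 0.0417 or a number of a turn 7.16, either way. A call with a gripper value outside its range is refused whole. The fingers move at their own pace and stop on an object; FORCE is the grip in N (left out, the last holds). Time passes only in rows, so rows that do not move let the fingers close. It gives the time, the measured TCP pose, the force, the opening and the grip force at its end, in the units of the state.
- env.get_state(): the state, without advancing time (a new reading comes with each control period).
- env.read_camera(name): name is "side" or "top"; returns a dict with "img" (400x640x3 uint8, red, green, blue), "fov_y" (degrees; the focal length in pixels is half the picture's height over the tangent of half this angle, whatever the lens; pixels are square), "cx", "cy" (the principal point, pixels), "D" ([k1, k2, p1, p2, k3] as OpenCV has them; the pictures are not rectified), "T" (4x4, takes a point from camera to world coordinates). Camera axes: x right, y up, looking along -z (the intrinsics and any distortion apply to the point x, -y, -z); pixel columns grow to the right and rows downward; lengths in m; the calibration is good to about 2 mm. A picture is of the moment at which its call begins. There is no depth.
- env.hand_in(): hands the job in; it is judged then, once.
The state is a dict: "clock": time; "joint_pos": joint angles; "qvel": joint speeds; "tau": joint torques, N m; "tcp_pos": TCP position; "orientation": TCP orientation; "wrist_force": force on the tool from outside, world axes, zero at the start; "ft_torque": the same for the moment, N m; "finger_gap": finger opening in m; "grip_force": force on a finger pad.
Only numpy, scipy, OpenCV 4.12 (cv2) and the standard library are available. Lean on these libraries where they do the work, as an engineer would, in place of code of your own. Each camera call takes 0.05 s, during which the arm holds its last target. There are 200 camera calls.

## Working session

There is one attempt and no reset: what is moved stays moved. The work goes in short steps, Python scripts to look and compute and a shell command to move; the robot and the scene stay as the last step left them, time stands still between calls to the robot, and variables do not carry over. Pictures are saved under pics/ and viewed, at most 10 in all, crops included, and the job is handed in when it is done.

```bash
mkdir -p pics; cat > h.py <<'E'
import numpy as np, cv2
from workcell import env
def cam(n):
    c=env.read_camera(n); f=200/np.tan(np.radians(c["fov_y"])/2)
    c["K"]=np.array([[f,0,c["cx"]],[0,f,c["cy"]],[0,0,1]]); c["D"]=np.array(c["D"],float); c["T"]=np.array(c["T"]); return c
def ray(c,px):
    u=cv2.undistortPoints(np.array([[px]],float),c["K"],c["D"])[0,0]
    return c["T"][:3,3], c["T"][:3,:3]@np.array([u[0],-u[1],-1])
def onz(c,px,z):
    o,d=ray(c,px); return o+d*(z-o[2])/d[2]
def proj(c,P):
    q=c["T"][:3,:3].T@(np.array(P)-c["T"][:3,3]); q=q*[1,-1,-1]
    return cv2.projectPoints(q[None],np.zeros(3),np.zeros(3),c["K"],c["D"])[0][0,0]
def tri(rs):
    A=0;b=0
    for o,d in rs:
        d=d/np.linalg.norm(d);M=np.eye(3)-np.outer(d,d);A=A+M;b=b+M@o
    return np.linalg.solve(A,b)
E
python3 - <<'E'
from h import *
for n in("side","top"):
    c=cam(n); cv2.imwrite(f"pics/{n}0.png",c["img"][:,:,::-1]); print(n,c["fov_y"],c["T"].round(3).tolist(),c["D"])
E
```

```text
side 45.06384747717834 [[0.92, 0.256, -0.298, 0.251], [-0.393, 0.6, -0.697, -0.966], [0.0, 0.758, 0.652, 0.681], [0.0, 0.0, 0.0, 1.0]] [-0.11328955  0.          0.          0.          0.        ]
top 53.418437573563715 [[-0.022, 0.999, -0.046, 0.5], [-1.0, -0.021, 0.012, -0.286], [0.011, 0.046, 0.999, 0.979], [0.0, 0.0, 0.0, 1.0]] [-0.08072403  0.          0.          0.          0.        ]
```

View pics/side0.png

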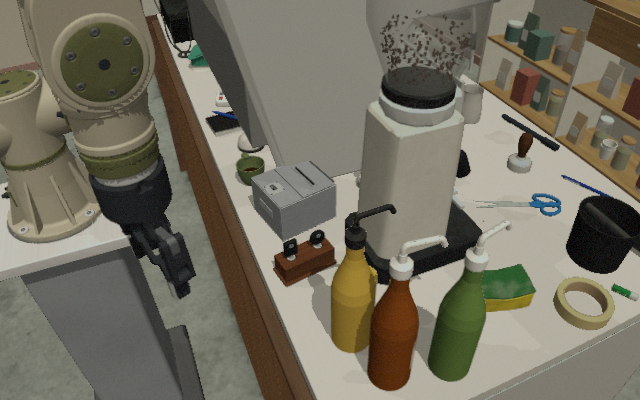

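View pics/top0.png

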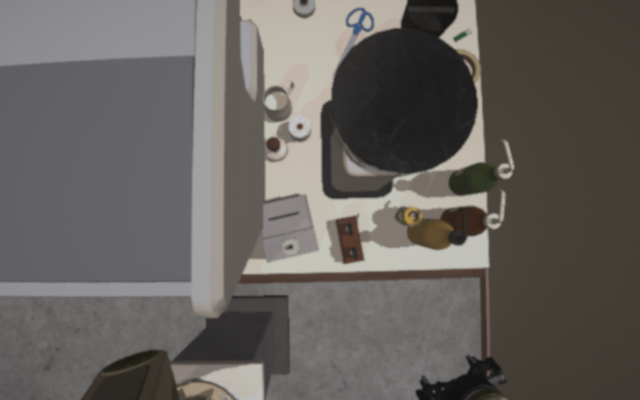

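The side view shows the grey box (295,195), the block with two keys (305,258), and the grinder and bottles. In the top view the box is at (288,228) with its lock plate near (290,246), and the block is at (349,240). I'll zoom in on both.

```bash
python3 - <<'E'
import cv2
s=cv2.imread("pics/side0.png")[145:295,225:365]; t=cv2.imread("pics/top0.png")[180:280,250:380]
s=cv2.resize(s,(560,600),interpolation=cv2.INTER_CUBIC);t=cv2.convertScaleAbs(cv2.resize(t,(780,600),interpolation=cv2.INTER_CUBIC),alpha=1.4)
cv2.imwrite("pics/s1.png",s);cv2.imwrite("pics/t1.png",t)
E
```

```text
(no output)
```

View pics/s1.png

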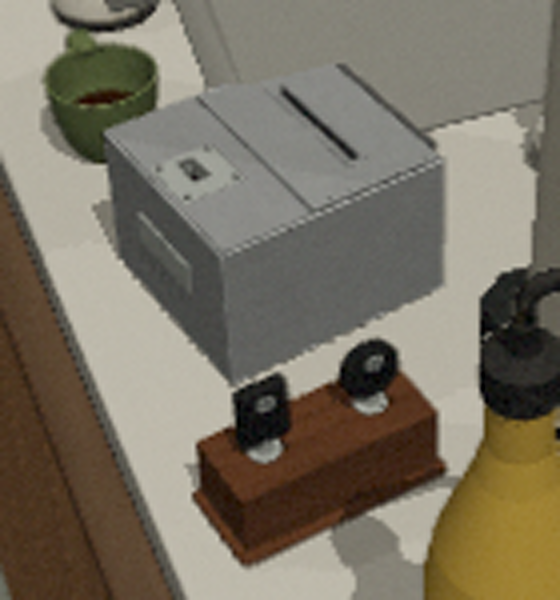

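View pics/t1.png

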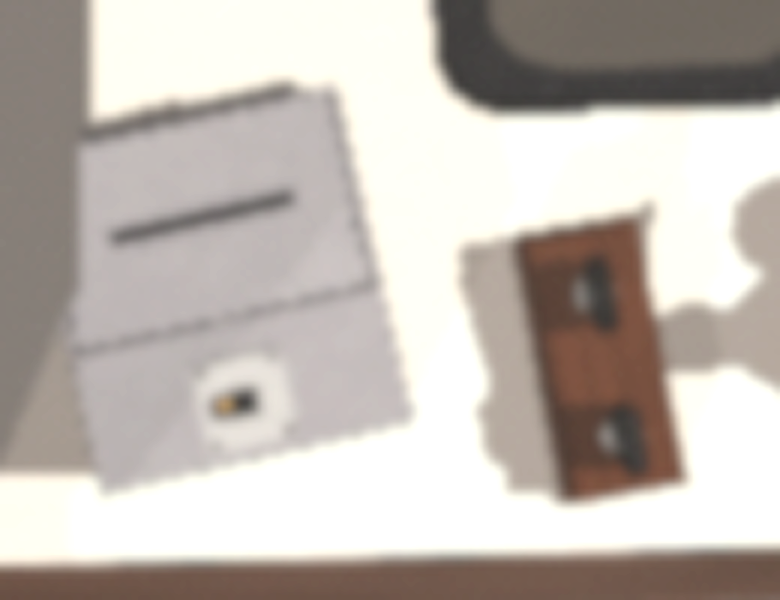

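The keys show clearly. The square head is the nearer one, at about (291,247) in the side view and (354,253) in the top view. The keyhole slot runs left (+y) from the bore, which is at about (291,247) in the top view.

```bash
cat > m.py <<'E'
from h import *
t=cam("top");s=cam("side")
T=lambda u,v:((u+.5)/6-.5+250,(v+.5)/6-.5+180)
S=lambda u,v:((u+.5)/4-.5+225,(v+.5)/4-.5+145)
hsv=cv2.cvtColor(t["img"],cv2.COLOR_RGB2HSV)
def two(n,a,b): print(n,tri([ray(t,T(*a)),ray(s,S(*b))]).round(4))
two("head",(626,440),(262,411)); two("round",(600,293),(369,368))
two("collar",(609,437),(264,451))
two("bore",(250,402),(201,174)); two("deck FR",(412,418),(222,252)); two("deck FL",(103,492),(106,136))
two("seamR",(378,285),(307,208)); two("seamL",(78,352),(200,97))
two("blkNR",(685,482),(240,500)); two("blkNL",(567,500),(198,440)); two("blkFR",(637,215),(437,407))
two("blkFL",(520,238),(397,370))
for n,c,z in[("blk",[(520,238),(637,215),(685,482),(567,500)],.042),("box",[(412,418),(103,492),(78,352),(378,285),(250,402)],.09)]:
    print(n,[onz(t,T(*p),z)[:2].round(4).tolist() for p in c])
for n,c,z in[("blk",[(397,370),(437,407),(240,500),(198,440)],.042),("box",[(222,252),(106,136),(200,97),(307,208),(201,174)],.09)]:
    print(n,[onz(s,S(*p),z)[:2].round(4).tolist() for p in c])
# plate blob (bright) centre in top, side
for c,R,sc in((t,(T(195,355),T(300,455)),0),(s,(S(150,140),S(245,210)),0)):
    (x0,y0),(x1,y1)=[tuple(map(int,r)) for r in R]
    g=cv2.cvtColor(c["img"],cv2.COLOR_RGB2GRAY)[y0:y1,x0:x1].astype(float)
    m=(g>np.percentile(g,60)); v,u=np.nonzero(m); hull=cv2.minAreaRect(np.c_[u,v].astype(np.float32)); print("plate",hull, onz(c,(x0+hull[0][0],y0+hull[0][1]),.09).round(4))
E
python3 m.py; python3 -c "
from h import *;s=env.get_state();print(s['orientation'],s['clock'],s['finger_gap'],s['wrist_force'])"
```

```text
head [ 0.4222 -0.3842  0.0651]
round [ 0.4779 -0.3756  0.0628]
collar [ 0.4218 -0.3809  0.0359]
bore [ 0.4419 -0.2421  0.0897]
deck FR [ 0.4337 -0.3019  0.0893]
deck FL [ 0.4089 -0.1861  0.0837]
seamR [ 0.4822 -0.2898  0.0913]
seamL [ 0.4618 -0.1782  0.0877]
blkNR [ 0.4023 -0.4095  0.0405]
blkNL [ 0.3967 -0.3634  0.0366]
blkFR [ 0.5063 -0.3924  0.042 ]
blkFL [ 0.5012 -0.3481  0.0277]
blk [[0.501, -0.3471], [0.509, -0.3935], [0.4038, -0.4097], [0.398, -0.3632]]
box [[0.435, -0.3023], [0.41, -0.1869], [0.4621, -0.1786], [0.4846, -0.2907], [0.4422, -0.2422]]
blk [[0.4959, -0.3617], [0.5036, -0.3915], [0.4006, -0.4102], [0.3949, -0.3683]]
box [[0.4322, -0.3021], [0.4067, -0.194], [0.4608, -0.1812], [0.4803, -0.2874], [0.4414, -0.2423]]
plate ((8.441178321838379, 8.764705657958984), (13.824529647827148, 14.55213737487793), 75.96376037597656) [ 0.4419 -0.2404  0.09  ]
plate ((11.0, 10.0), (22.0, 14.0), 0.0) [ 0.4372 -0.2435  0.09  ]
[-5.54256434e-04  9.81829796e-01  1.89762861e-01 -3.33865597e-05] 0.2 0.08556748586111695 [ 1.0119605  -0.33525995 -0.18037307]
```

```bash
python3 - <<'E'
from h import *
t=cam("top");s=cam("side")
for n,px,z in[("wall base",(265,190),0),("wall base2",(265,60),0),("hopper",(350,160),.35),("bottle base? ",(415,240),0.03)]: print(n,onz(t,px,z).round(3))
print("bottle cap",tri([ray(t,(408,215)),ray(s,(354,238))]).round(3)); print("bottle base",onz(s,(352,335),0).round(3))
def ony(c,px,y): o,d=ray(c,px); return (o+d*(y-o[1])/d[1]).round(3)
for y in(-.2,-.17):
  print([ony(t,p,y).tolist() for p in((265,190),(245,250),(225,308))],[ony(s,p,y).tolist() for p in((200,30),(225,80),(250,130))])
E
python3 - <<'E'
import cv2
s=cv2.imread("pics/side0.png")[0:200,140:400]; cv2.imwrite("pics/s2.png",cv2.resize(s,(780,600)))
E
```

```text
wall base [ 0.577 -0.176  0.   ]
wall base2 [ 0.908 -0.18   0.   ]
hopper [ 0.595 -0.351  0.35 ]
bottle base?  [ 0.447 -0.536  0.03 ]
bottle cap [ 0.501 -0.488  0.153]
bottle base [ 0.466 -0.555  0.   ]
[[0.56, -0.2, 0.216], [0.463, -0.2, 0.459], [0.415, -0.2, 0.585]] [[0.354, -0.2, 0.407], [0.382, -0.2, 0.314], [0.415, -0.2, 0.206]]
[[0.581, -0.17, -0.049], [0.45, -0.17, 0.278], [0.386, -0.17, 0.448]] [[0.358, -0.17, 0.396], [0.387, -0.17, 0.3], [0.422, -0.17, 0.187]]
```

View pics/s2.png

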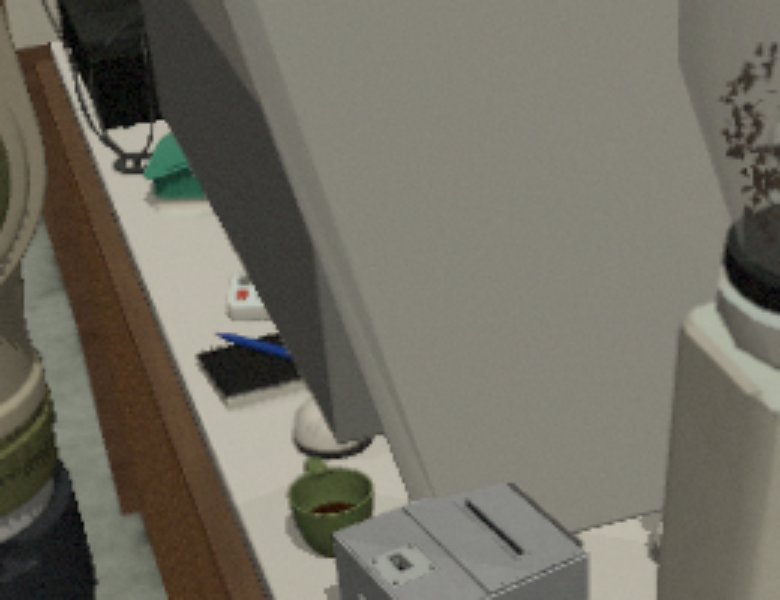

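The grey machine's side face stands at about y = -0.175 and its front leans out over the box's left, so I'll approach the lock carefully. First I move to above the key.

```bash
python3 -m jog '[[-0.3,0.025,-0.0062,0,0],[-0.3,0.025,-0.0062,0,0],[-0.3,0.025,-0.0062,0,0],[-0.3,0.025,-0.0062,0,0],[-0.3,0.025,-0.0062,0,0]]' 40 && python3 -m jog '[[-0.1,0.025,-0.0062,0.01,0],[-0.1,0.025,-0.0062,0.02,0],[-0.1,0.025,-0.0062,0.02,0],[-0.1,0.025,-0.0062,0.02,0],[-0.1,0.025,-0.0062,0.02,0]]' && python3 -m jog '[[-0.1,0,0,0,6.5],[-0.1,0,0,0,6.6],[-0.1,0,0,0,0],[-0.1,0,0,0,0]]'
python3 - <<'E'
from h import *
s=cam("side"); t=cam("top")
a=cv2.resize(s["img"][160:310,220:400],(600,500),interpolation=cv2.INTER_CUBIC)
cv2.imwrite("pics/a1.png",a[:,:,::-1])
st=env.get_state(); print(st["joint_pos"],st["tcp_pos"],st["wrist_force"],st["orientation"])
print(env.tip_extent)
E
```

```text
clock: 0.72
tcp_pos: [0.3194, -0.4576, 0.2423]
orientation: [0.0, 0.982, 0.19, -0.0]
wrist_force: [0.1, -0.9, 0.1]
finger_gap: 0.0554
grip_force: 0.0
clock: 1.13
tcp_pos: [0.4241, -0.3821, 0.1516]
orientation: [0.0, 0.982, 0.19, 0.0]
wrist_force: [-0.2, -0.4, -0.1]
finger_gap: 0.047
grip_force: 0.0
clock: 1.47
tcp_pos: [0.4233, -0.3829, 0.1523]
orientation: [0.0, 0.997, 0.078, -0.0]
wrist_force: [0.4, -0.4, -0.5]
finger_gap: 0.047
grip_force: 0.0
[-8.76686738e-01  3.45699820e-01 -1.31541390e-01  1.09288666e+00
 -4.56651312e-05  2.10961507e+00] [ 0.42308182 -0.38330996  0.15261665] [-0.87356147  0.25516552 -0.82476197] [2.85907475e-04 9.96987053e-01 7.75674144e-02 1.74606046e-04]
0.011
```

View pics/a1.png

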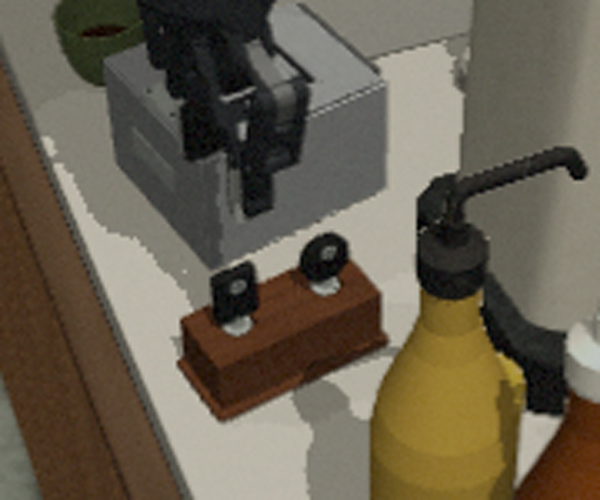

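The open gripper hangs over the box side in the view, straight above the key, and both keys are undisturbed (square head at (235,293) in the crop). I descend, grip, and lift a little.

```bash
python3 -m jog '[[-0.1,0,0,0.025,0],[-0.1,0,0,0.025,0],[-0.1,0,0,0.025,0],[-0.1,0,0,0.0175,0],[-0.1,0,0,0,0]]' && python3 -m jog '[[1,0,0,0,0],[1,0,0,0,0],[1,0,0,0,0],[1,0,0,0,0],[1,0,0,0,0]]' 60 && python3 -m jog '[[1,0,0,0,0],[1,0,0,0,0],[1,0,0,0,0]]'
```

```text
clock: 1.98
tcp_pos: [0.421, -0.3812, 0.0563]
orientation: [-0.003, 0.997, 0.077, -0.002]
wrist_force: [0.2, -0.0, -0.5]
finger_gap: 0.0468
grip_force: 0.0
clock: 2.4
tcp_pos: [0.424, -0.3842, 0.0617]
orientation: [0.002, 0.997, 0.077, 0.001]
wrist_force: [-1.1, 0.2, 6.3]
finger_gap: 0.0079
grip_force: 59.2
clock: 2.65
tcp_pos: [0.424, -0.3842, 0.0617]
orientation: [0.002, 0.997, 0.077, 0.001]
wrist_force: [-1.0, -0.2, 6.8]
finger_gap: 0.0082
grip_force: 59.2
```

```bash
python3 -m jog '[[1,0,0,-0.008,0],[1,0,0,-0.012,0],[1,0,0,-0.015,0],[1,0,0,-0.02,0],[1,0,0,-0.02,0]]' && python3 -m jog '[[1,0,0,-0.02,0],[1,0,0,-0.01,0],[1,0,0,0,0],[1,0,0,0,0]]'
python3 - <<'E'
from h import *
s=cam("side"); t=cam("top"); st=env.get_state(); p=np.array(st["tcp_pos"]); print(p,st["orientation"],st["wrist_force"])
u=proj(s,p-[0,0,.03]).astype(int);print(u)
a=s["img"][u[1]-50:u[1]+50,u[0]-50:u[0]+50]; cv2.imwrite("pics/a2.png",cv2.resize(a,(600,600),interpolation=cv2.INTER_CUBIC)[:,:,::-1])
E
```

```text
clock: 3.07
tcp_pos: [0.4228, -0.3824, 0.1358]
orientation: [-0.001, 0.997, 0.077, -0.0]
wrist_force: [0.0, -0.1, -0.7]
finger_gap: 0.0078
grip_force: 58.9
clock: 3.4
tcp_pos: [0.4233, -0.3831, 0.1651]
orientation: [0.0, 0.997, 0.077, 0.0]
wrist_force: [0.1, 0.5, -0.8]
finger_gap: 0.0078
grip_force: 58.9
[ 0.42261359 -0.38227933  0.16352842] [-8.43030111e-04  9.97066157e-01  7.65377721e-02 -5.81016594e-04] [-0.46897547  0.702429    0.18229056]
[288 218]
```

View pics/a2.png

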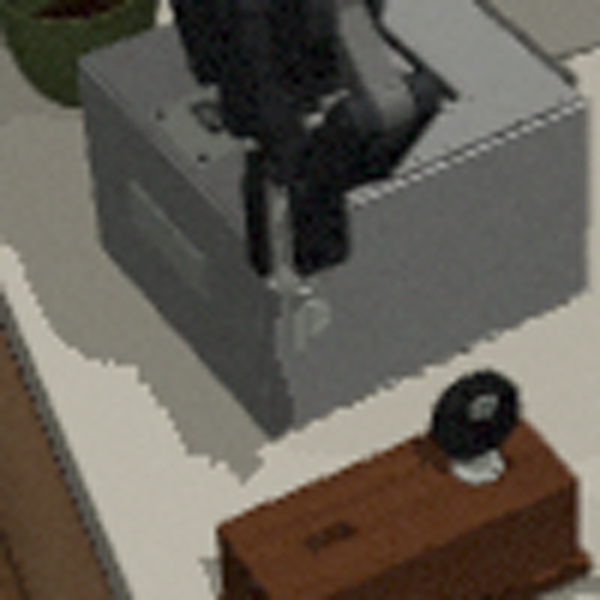

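The key is out of the block, and its bit points right in the image (world +x) at about (315,320), so key x = tool x. I rotate it −93° about tool z, then translate toward the lock.

```bash
python3 -m jog '[[1,0,0,0,-7.15],[1,0,0,0,-7.15],[1,0,0,0,-7.15],[1,0,0,0,-7.15],[1,0,0,0,-7.15]]' >/dev/null && python3 -m jog '[[1,0,0,0,-7.15],[1,0,0,0,-7.15],[1,0,0,0,-7.15],[1,0,0,0,-7.15],[1,0,0,0,-7.15]]' >/dev/null&& python3 -m jog '[[1,0,0,0,-7.15],[1,0,0,0,-7.15],[1,0,0,0,-7.15],[1,0,0,0,0]]' && python3 -m jog '[[1,0.018,0.006,0,0],[1,0.018,0.006,0,0],[1,0.018,0.006,0,0],[1,0.018,0.006,0,0],[1,0.018,0.006,0,0]]'
python3 -c "
from h import *
st=env.get_state();print(np.round(st['tau'],1),np.round(st['joint_pos'],3),st['tcp_pos'])
s=cam('side');a=s['img'][0:300,60:460];cv2.imwrite('pics/a3.png',cv2.resize(a,(800,600))[:,:,::-1])"
```

```text
clock: 4.67
tcp_pos: [0.4225, -0.3822, 0.1631]
orientation: [-0.001, 0.63, 0.777, 0.0]
wrist_force: [-0.4, -0.3, 0.1]
finger_gap: 0.0083
grip_force: 58.9
clock: 5.08
tcp_pos: [0.4337, -0.2874, 0.1636]
orientation: [-0.001, 0.633, 0.774, 0.0]
wrist_force: [0.5, 0.0, 0.6]
finger_gap: 0.0081
grip_force: 58.9
[ -2.3 -42.   28.9   0.2  -0.   -0.4] [-0.74   0.248 -0.24   1.086  0.     0.631] [ 0.43367456 -0.28744637  0.16364989]
```

View pics/a3.png

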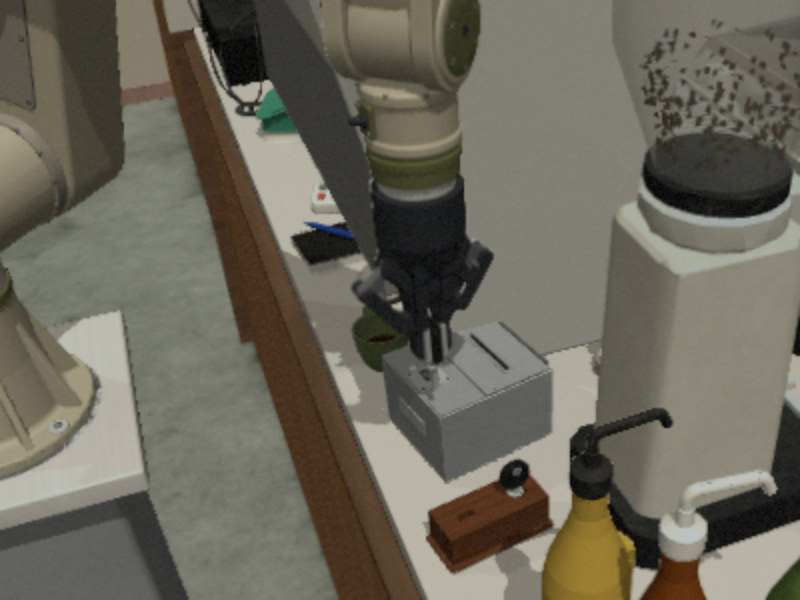

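The arm hangs beside the grey machine, with the key just short of the lock plate (430,375 in the crop). I finish the approach in slow steps, watching the torques.

```bash
python3 -m jog '[[1,0.009,0.0035,0,0],[1,0.009,0.0035,0,0],[1,0,0,0,0]]' && python3 -c "
from h import *
print(np.round(env.get_state()['tau'],1))" && python3 -m jog '[[1,0.008,0.0035,0,0],[1,0.008,0.0035,0,0],[1,0.008,0.0035,0,0],[1,0,0,0,0],[1,0,0,0,0]]'
python3 - <<'E'
from h import *
st=env.get_state(); p=np.array(st["tcp_pos"]); print(np.round(st["tau"],1),p,st["orientation"])
s=cam("side");t=cam("top")
cv2.imwrite("pics/sb.png",s["img"][:,:,::-1]);cv2.imwrite("pics/tb.png",t["img"][:,:,::-1])
for d in(0,.018,.046):print(proj(s,p-[0,0,d]).round(1),proj(t,p-[0,0,d]).round(1))
print(proj(s,[.4419,-.2421,.09]),proj(t,[.4419,-.2421,.09]))
a=cv2.resize(s["img"][150:220,245:315],(600,600),interpolation=cv2.INTER_CUBIC); cv2.imwrite("pics/a4.png",a[:,:,::-1])
E
```

```text
clock: 5.38
tcp_pos: [0.4373, -0.2682, 0.1643]
orientation: [-0.001, 0.631, 0.776, 0.0]
wrist_force: [0.4, 1.1, -0.9]
finger_gap: 0.0085
grip_force: 58.9
[  0.4 -42.3  28.6  -0.1   0.1   0.2]
clock: 5.8
tcp_pos: [0.443, -0.2436, 0.1648]
orientation: [0.0, 0.631, 0.776, -0.0]
wrist_force: [-0.5, -0.2, -0.8]
finger_gap: 0.0083
grip_force: 58.9
[  0.3 -41.3  28.2   0.1   0.    0. ] [ 0.44297167 -0.2436307   0.16484774] [ 9.85096567e-05  6.30863661e-01  7.75893692e-01 -1.00660871e-04]
[272.9 157. ] [290.2 248.6]
[273.7 164.8] [290.6 248. ]
[274.7 176.6] [291.3 247.1]
[275.06170791 187.99395733] [291.2065928  246.73016644]
```

View pics/a4.png

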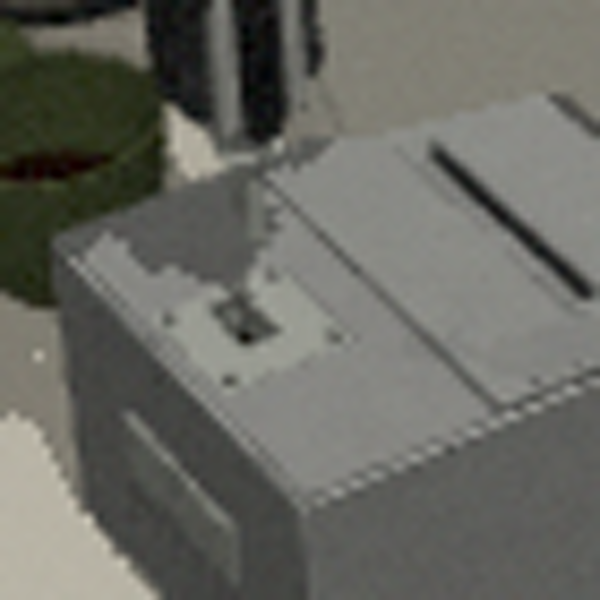

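The key hangs over the plate. The plate's screw pattern centres at about (251,327) in the crop, which I take as the lock axis (side px (273.8,187.7)). Next I measure the shank's column numerically.

```bash
python3 - <<'E'
from h import *
a=cv2.imread("pics/sb.png").astype(int).sum(2)//3;b=cv2.imread("pics/side0.png").astype(int).sum(2)//3
print("cols 264..287")
for r in range(160,186): print(r,' '.join("%3d"%v for v in a[r,264:288]),'|',' '.join("%4d"%v for v in (a-b)[r,266:284]))
t=cam("top");s=cam("side");print("axis",tri([ray(t,(290.75,246.75)),ray(s,(273.85,187.7))]),onz(s,(273.85,187.7),.09),onz(t,(290.75,246.75),.09))
E
```

```text
cols 264..287
160  32  27  34  32  35  60  93 110 107  17   8  18  24  22  76 110 109 119 112 117 124 124 124 125 | -147 -149 -147 -121  -86  -71  -74 -159  -87  -94  -92  -95  -44  -11  -13   -4   -4   -4
161  30  23  30  26  30  44  87 109 104  21  19  11  13  21  57 109 110 118 109 109 123 124 122 127 | -152 -154 -152 -139  -95  -71  -76 -159 -152  -99 -104  -97  -58  -10  -11   -7   -9   -6
162 105  92  26  28  29  46  85 109 103  36  17  16  24  17  58 104  90 118 118 107 114 122 123 123 | -153 -151 -152 -135  -96  -72  -78 -145 -159  -83  -88  -95  -59  -17  -29   -5   -3   -5
163 111 160  91  27  26  36  83 108 105  46  22  15  25  19  66 112 115 116 119 115 116 122 126 123 |  -89 -154 -154 -145  -97  -73  -76 -134 -155 -108  -88  -94  -49   -7   -7   -6   -6   -5
164 107 165 162 128  72  68  77 112 107  61  25  21  16  35  94 112 116 117 121 119 107 122 123 123 |  -19  -53 -109 -114 -104  -68  -74 -120 -155 -150  -96  -77  -21   -4   -1   -5   -4   -7
165 105 168 168 165 157  96  77 106  84  53  17  20  21  43 109 113 113 114 120 120 113 117 121 123 |   -5  -10  -17  -80  -98
[... 3324 characters left out ...]
    1
183 132 136 132 132 129 133 130  92 102 109 154 152 152 151 149 145 125 133 135 135 136 134 132 127 |   -1   -3   -7   -5  -14  -56  -52  -45   -3   -5   -2    1   -4    0    3    1    4    6
184 132 133 131 133 142 145 150 127  77  86 117 152 154 150 150 151 145 125 133 135 136 134 130 132 |   -6   -4   -6   -8   -4  -10  -48  -45  -39   -5   -3   -7   -5   -4   -4   -3   -1    4
185 133 137 145 150 149 124  96  81  71  65 120 151 152 153 151 152 150 145 123 131 133 131 130 133 |   -4   -6   -2   -4   -8   -5   -8  -17   -6   -5   -5   -4   -7   -4   -7   -5   -5   -4
axis [ 0.44090956 -0.24076347  0.09006262] [ 0.43998812 -0.24027197  0.09      ] [ 0.44187762 -0.24108124  0.09      ]
```

```bash
python3 -m jog '[[1,0.0033,-0.0014,0,0],[1,0,0,0.01,0],[1,0,0,0.01,0],[1,0,0,0.004,0],[1,0,0,0,0]]' 
python3 - <<'E'
from h import *
s=cam("side");cv2.imwrite("pics/sc.png",s["img"][:,:,::-1]);st=env.get_state();print(st["tcp_pos"],st["wrist_force"])
a=s["img"].astype(int).sum(2)//3;b=cv2.imread("pics/side0.png").astype(int).sum(2)//3
print("cols 262..289")
for r in range(172,200): print(r,' '.join("%3d"%v for v in a[r,262:288]),'|',' '.join("%3d"%v for v in b[r,262:288]))
c=np.hstack([s["img"][150:210,245:305],cv2.imread("pics/side0.png")[150:210,245:305,::-1]]);cv2.imwrite("pics/a5.png",cv2.resize(c,(800,400),interpolation=cv2.INTER_CUBIC)[:,:,::-1])
E
```

```text
clock: 6.42
tcp_pos: [0.4397, -0.2404, 0.1388]
orientation: [-0.002, 0.631, 0.776, -0.0]
wrist_force: [-0.0, -0.8, -0.2]
finger_gap: 0.0079
grip_force: 58.9
[ 0.44003281 -0.2406378   0.13959571] [-1.2727483   0.14481533 -1.21200154]
cols 262..289
172  30  29  22  24  28  27  56  94 107 104  18   8  19  11  29  75 107 101  86  98 131 135 136 134 137 136 |  49  91 124 138 134 134 129 130 132 131 134 133 135 134 124  97 128 134 131 134 130 133 132 132 133 131
173  84  85  73  21  24  26  49  95 108 107  21   9   7  19  29  66  85 103 132 133 136 135 133 137 136 136 | 126 127 132 132 132 132 133 131 134 134 133 132 135 135 133 126  95 129 132 131 135 132 132 132 135 136
174  93 129  83  47  24  32  58  86 109 105  34   7  14  10  37  94 126  93 133 137 135 137 138 135 135 138 | 132 132 132 131 132 133 132 131 128 132 132 131 133 133 132 135 125  94 127 133 132 132 133 132 133 133
175  87  94  87  84  69  75  70  82 111 109  37  15  13  14  43 112 134 128 104 129 137 137 135 136 136 135 | 130 132 130 133 130 129 130 131 133 132 130 133 131 134 135 136 132 127  99 123 135 132 134 134 130 1
[... 4438 characters left out ...]
37 141 140 139 138 140 138 137 137 139 139 137 139 137 138
197  68  64  63  65  67  69  81 133 127 133 131 131 132 133 132 133 131 134 132 134 134 134 134 132 133 133 |  73  72  71  71  72  72  84 136 130 136 137 137 136 138 139 137 139 136 138 139 140 138 138 138 137 138
198  67  69  62  69  66  69  68  83 136 118 133 132 133 128 131 134 134 133 130 136 135 131 133 134 131 131 |  69  74  71  72  69  70  69  88 142 124 138 134 137 139 138 138 140 138 135 137 138 139 138 137 137 134
199  66  66  65  66  68  65  68  66  87 135 115 130 132 132 134 133 131 132 133 134 132 132 132 130 133 132 |  70  73  70  71  71  73  71  76  91 141 122 139 137 138 139 138 140 139 140 138 138 137 138 137 136 137
```

View pics/a5.png

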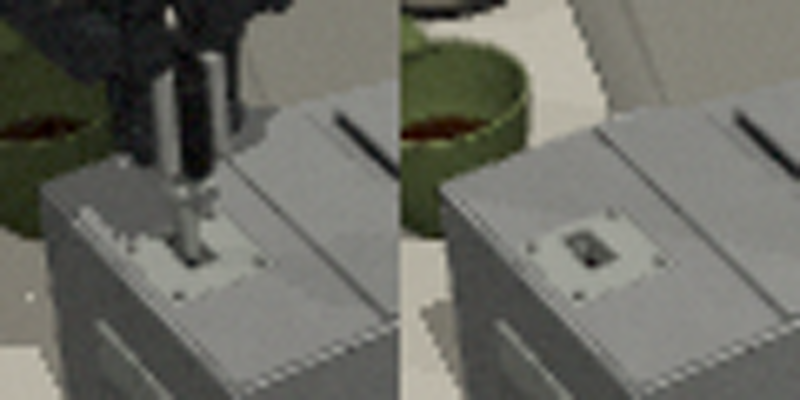

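The shank tip stands just over the keyhole at about side px (273.4,188.4), against a lock axis of (273.9,187.6). I apply a small correction, then descend by feel.

```bash
python3 -m jog '[[1,0.0007,0.0015,0,0],[1,0,0,0,0]]' >/dev/null; for i in 1 2; do python3 -m jog '[[1,0,0,0.001,0],[1,0,0,0.001,0],[1,0,0,0.001,0],[1,0,0,0,0]]'; done
```

```text
clock: 6.97
tcp_pos: [0.4421, -0.2401, 0.1377]
orientation: [0.0, 0.631, 0.776, -0.0]
wrist_force: [0.4, 0.7, -0.8]
finger_gap: 0.0084
grip_force: 58.9
clock: 7.3
tcp_pos: [0.442, -0.2399, 0.1346]
orientation: [-0.0, 0.631, 0.776, 0.0]
wrist_force: [-0.3, 1.0, -0.2]
finger_gap: 0.008
grip_force: 59.0
```

```bash
for i in 1 2 3; do python3 -m jog '[[1,0,0,0.001,0],[1,0,0,0.001,0],[1,0,0,0.001,0],[1,0,0,0,0]]' | egrep 'tcp|wrist_f|orie'; done
```

```text
tcp_pos: [0.4417, -0.2394, 0.1313]
orientation: [-0.001, 0.631, 0.776, 0.0]
wrist_force: [-0.5, 2.8, -1.5]
tcp_pos: [0.4417, -0.2394, 0.1282]
orientation: [-0.001, 0.631, 0.776, 0.0]
wrist_force: [0.0, 4.4, -0.9]
tcp_pos: [0.4417, -0.2394, 0.1253]
orientation: [-0.001, 0.631, 0.776, 0.0]
wrist_force: [-0.6, 4.8, -0.3]
```

It is going in, with a side force of about 5 N toward +y. I ease that way and press on with a small wiggle.

```bash
python3 -m jog '[[1,0.0008,0,0.001,0],[1,0,0,0.0015,0],[1,0,0,0.0015,0],[1,0,0,0,0]]' | egrep 'tcp|wrist_f|orie'; for i in 1 2; do python3 -m jog '[[1,0,0,0.0015,3],[1,0,0,0.001,-3],[1,0,0,0.0015,-3],[1,0,0,0.001,3],[1,0,0,0,0]]' | egrep 'tcp|wrist_f|grip|orie'; done
```

```text
tcp_pos: [0.4418, -0.2392, 0.1213]
orientation: [-0.0, 0.631, 0.776, -0.0]
wrist_force: [-0.3, 4.3, -2.2]
tcp_pos: [0.4418, -0.2394, 0.117]
orientation: [0.0, 0.632, 0.775, -0.0]
wrist_force: [-1.9, 4.2, 3.1]
grip_force: 59.4
tcp_pos: [0.4419, -0.2395, 0.1123]
orientation: [0.0, 0.632, 0.775, -0.0]
wrist_force: [-2.7, 4.8, 3.8]
grip_force: 59.6
```

```bash
python3 -m jog '[[1,0,0,0.001,3],[1,0,0,0.001,-3],[1,0,0,0.001,-3],[1,0,0,0,3],[1,0,0,0,0]]' | egrep 'tcp|wrist_f|orie';  python3 -m jog '[[1,0,0,0.001,3],[1,0,0,0.0005,-3],[1,0,0,0.0005,-3],[1,0,0,0,3],[1,0,0,0,0]]' | egrep 'tcp|wrist_f|grip|orie'
```

```text
tcp_pos: [0.442, -0.2395, 0.1101]
orientation: [0.001, 0.632, 0.775, -0.0]
wrist_force: [-3.2, 6.2, 11.2]
tcp_pos: [0.4421, -0.2395, 0.11]
orientation: [0.001, 0.632, 0.775, -0.0]
wrist_force: [-8.4, 8.2, 25.4]
grip_force: 62.9
```

At 25 N and z = 0.110 the key has stopped, which matches the collar resting on the plate. Now I turn it clockwise, watching the side forces.

```bash
python3 -m jog '[[1,0.0005,-0.0005,-0.0003,0],[1,0,0,0,5],[1,0,0,0,5],[1,0,0,0,5],[1,0,0,0,5]]' 80| egrep 'tcp|wrist_f|orie';  python3 -m jog '[[1,0,0,0,5],[1,0,0,0,5],[1,0,0,0,5],[1,0,0,0,0]]' | egrep 'tcp|wrist_f|grip|orie'; python3 -c "
from h import *;print(env.get_state()['ft_torque'])"
```

```text
tcp_pos: [0.4417, -0.2396, 0.11]
orientation: [0.002, 0.758, 0.653, -0.0]
wrist_force: [-7.9, 7.3, 22.3]
tcp_pos: [0.4414, -0.2397, 0.11]
orientation: [0.002, 0.836, 0.548, -0.0]
wrist_force: [-7.2, 6.8, 22.8]
grip_force: 79.1
[1.52663491 1.74598567 0.09062955]
```

```bash
python3 -m jog '[[1,0,0,0,6],[1,0,0,0,6],[1,0,0,0,6],[1,0,0,0,6],[1,0,0,0,6]]' | egrep 'tcp|wrist_f|orie';  python3 -m jog '[[1,0,0,0,6],[1,0,0,0,6],[1,0,0,0,6],[1,0,0,0,6],[1,0,0,0,1]]' | egrep 'tcp|wrist_f|grip|orie'; python3 -m jog '[[1,0,0,0,0],[1,0,0,0,0],[1,0,0,0,0],[1,0,0,0,0],[1,0,0,0,0]]'; python3 - <<'E'
from h import *;st=env.get_state();print(st['ft_torque'])
s=cam("side")["img"].astype(int).sum(2)//3;b=cv2.imread("pics/side0.png").astype(int).sum(2)//3
d=(abs(s-b)>25)
for r in range(158,205): print(r,''.join('#' if x else '.' for x in d[r,245:345]))
E
```

```text
tcp_pos: [0.4419, -0.24, 0.11]
orientation: [0.002, 0.95, 0.313, 0.0]
wrist_force: [-5.3, 5.4, 20.9]
tcp_pos: [0.4419, -0.2396, 0.11]
orientation: [0.001, 0.995, 0.1, 0.001]
wrist_force: [-6.0, 7.0, 21.6]
grip_force: 79.0
clock: 12.3
tcp_pos: [0.4419, -0.2395, 0.11]
orientation: [0.001, 0.995, 0.102, 0.001]
wrist_force: [-6.2, 7.7, 22.0]
finger_gap: 0.0081
grip_force: 79.0
[1.65494246 1.48552069 0.19255379]
158 ....##..#....############################..######...................................................
159 ...#...#.....###########################..#######...................................................
160 ..##.........###.###############.################...................................................
161 .##.#..#..#....#..###############################...................................................
162 ..#####..........################################..##...............................................
163 .###.####.........#############.################...###............#.................................
164 .###.####.........#############.###############......##
[... 3545 characters left out ...]
......................................................................
199 ....................................................................................................
200 ....................................................................................................
201 ....................................................................................................
202 ....................................................................................................
203 ....................................................................................................
204 ....................................................................................................
```

The lid has popped: the wedge under its right edge and the shifted note slot both show in the difference mask. I wait briefly to check it is steady, then hand in.

```bash
python3 -m jog '[[1,0,0,0,0],[1,0,0,0,0],[1,0,0,0,0],[1,0,0,0,0],[1,0,0,0,0]]' >/dev/null; python3 -m jog '[[1,0,0,0,0],[1,0,0,0,0],[1,0,0,0,0],[1,0,0,0,0],[1,0,0,0,0]]'; python3 - <<'E'
from h import *
s=cam("side")["img"].astype(int).sum(2)//3;b=cv2.imread("pics/side0.png").astype(int).sum(2)//3
print((abs(s-b)>25)[184:198,290:332].sum()); print(env.hand_in())
E
```

```text
clock: 13.18
tcp_pos: [0.4419, -0.2396, 0.11]
orientation: [0.001, 0.995, 0.102, 0.001]
wrist_force: [-6.3, 7.3, 21.8]
finger_gap: 0.0077
grip_force: 79.0
295
the job is handed in; nothing more can be done
None
```

The job is handed in: the square-headed key is home, turned 91° clockwise and still gripped at about 79 N, and the side camera shows the lid popped up; the hand-in call gave no verdict.

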